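Fit the keyed filter to the fume extractor and open its airflow

ROBOT

A 6-joint arm with a two-finger parallel gripper is mounted at the origin on the work surface. World frame = base frame: x ahead of the robot, y to its left, z up, the work surface at z = 0. Lengths are in m, angles in degrees, forces in N, time in s.
With the tool pointing down it reaches from about 0.325 to 0.875 m from the base axis. Payload 4.4 kg.
Tool frame: the origin (TCP) lies at the very end of the fingers, on their centre line; the grasp point (between the pads) lies 19 mm behind it; z points along the fingers, y is the line along which they close (so a half turn about z gives the same grasp; the last joint's range is limited). The gripper opens to 85 mm and grips with 20 to 120 N. Pads are 22 mm wide; open, the fingers measure 114 mm over their backs; the gripper's body (76 mm by 85 mm) begins 54 mm behind the grasp point. The pads swing forward as they close: fully open they stand 13 mm farther back than shut.
Start: joints at [63.398, 11.837, 88.321, -0, 79.842, -8.623], TCP at [0.177, 0.547, 0.231] pointing down, gripper open.
Joint ranges: [-156.59, 156.59], [-49.26, 127.26], [12.9, 141.05], [-63.56, 243.56], [4.71, 150.69], [-161.64, 161.64]. Speed limits (degrees/s): [159.86, 159.86, 180, 180, 180, 180].

INTERFACE

Orientations are given as a 3x3 rotation matrix whose columns are the frame's x, y, z axes.
In Python, from plant import robot, vision, order, recognise, place_of gives the robot as it stands.
- The arm moves only by the shell command python3 -m inch 'ROWS'. ROWS is JSON, a list of rows, each a list of 7 numbers: the shift along the tool's x, y, z each as a share of 0.2 m, from -1 to 1, then the turn, a rotation vector about the tool's x, y, z each as a share of 30 degrees, from -1 to 1, then the opening, from 0 (shut) to 1 (fully open). In form: [[dx, dy, dz, rx, ry, rz, jaw], ...]. A call has 1 to 8 rows; each row is the pose to reach, as a shift and turn from the pose commanded when the call began, along the tool's axes at that moment; what a row does not reach only later rows make up. A row lasts 1/10 s, in which the tool goes at most 50 mm and 8.59 degrees, less where a joint would pass 70% of its speed; a pose out of reach is approached as far as the arm can. A call with a number of a shift or a turn outside -1 to 1 is refused whole. A call with a gripper value outside its range is refused whole. The fingers move at their own pace and stop on an object; the grip force is fixed at half the most. Time passes only in rows, so rows that repeat a pose let the fingers close. It gives the time, the measured TCP pose, the force, the opening and the grip force at its end, in the units of the state.
- robot.get_obs(): the state, without advancing time (a new reading comes with each control period).
- vision.capture(name): name is "side" or "top"; returns a dict with "image" (384x512x3 uint8, red, green, blue), "range_z" (384x512 float32, m along the optical axis (not along the pixel's ray), 0 where there is no reading), "K" (3x3 intrinsics, pixels), "k1" (the pictures are not rectified: a ray, as slopes to the right and down, at radius r is drawn at 1 + k1 r^2 times it, then the intrinsics apply), "R" (3x3) and "t" (3): a world point X has camera coordinates R X + t. Camera axes: x right, y down, z forward; pixel columns grow to the right and rows downward; lengths in m; the calibration is good to about 2 mm. A picture is of the moment at which its call begins.
- order.finish_job(): hands the job in; it is judged then, once.
Trained networks look in the newest picture that a camera, given by its name, has taken for a name from the list of things; names that differ only in an ending like _2 or _b are one class to them, and where a whole thing is asked for, a point or a joint stands for the part that bears it (a point fixed in the world has none). Each returns a list of dicts, best first, with "score" (0 to 1); they miss things now and then, are a little off and sometimes report something else, mostly with a low value. They report only what shows in the picture. A call takes as long as a camera call. They do not tell look-alikes from the thing itself.
- recognise(camera, name): "position" ([x, y, z] in m, in world coordinates, good to about 4 mm: the middle of the surface that is visible of it).
- place_of(camera, name): "position" ([x, y, z] in m, in world coordinates, good to about 4 mm: a listed point, or the origin of a listed thing).
The state is a dict: "clock": time; "joint_pos": joint angles; "joint_vel": joint speeds; "joint_efforts": joint torques, N m; "tcp_pos": TCP position; "tool_rot": TCP orientation; "wrist_force": force on the tool from outside, world axes, zero at the start; "ft_torque": the same for the moment, N m; "grip_width": opening from 0.0 (shut) to 1.0 (fully open); "gripper_force": force on a finger pad.
Only numpy, scipy, OpenCV 4.12 (cv2) and the standard library are available. Lean on these libraries where they do the work, as an engineer would, in place of code of your own. Each camera call takes 0.05 s, during which the arm holds its last target. There are 200 camera calls.

TASK

Put the fume extractor back into service: stand the filter cartridge with the round flange on the extractor's intake port with its keys clearly away from the slots (30 to 60 degrees), then, pressing only lightly, turn it on the rim until its keys drop into the slots and its flange lies fully home on the port, and let go. After that, turn only the outer ring of the concentric dial until its pointer is in line with the white mark beside the dial, leaving the inner knob as it is set and the other things on the bench where they are.

Things in the scene. Friction and masses are not known exactly. Their poses are not given: they have to be found in the camera images.
- cartridge_center (a point): Centre of the loose filter cartridge with a round flange, plain grey plastic, about 0.15 kg, 68 mm tall, standing upright on the bench; on its axis, 34 mm above its underside. A round flange 62 mm in diameter lies 30 to 36 mm above the underside. The x axis runs along the grip bar and through both keys (half a turn looks and fits the same), z up its axis.
- cartridge_bar (a point): Centre of the cartridge's grip bar, 52 mm above its underside: the bar is 44 mm long (along x), 14 mm wide, and stands 32 mm tall on the flange.
- cartridge_keys (a point): On the cartridge's axis, 12 mm above its underside, level with the lower ends of its keys. Below the flange is a round pilot 34 mm in diameter and 30 mm long; its upper 18 mm carry two opposed keys (along x), 8 mm wide, reaching 24 mm out from the axis; its lower 12 mm are plain, tapering to 27 mm over the lowest 5 mm.
- port_mouth (a point): Centre of the intake port's mouth, at its rim, 94 mm above the bench: a bare metal round stub 68 mm in diameter standing 34 mm above the extractor's top. Bore 38 mm in diameter, 34 mm deep, with two opposed slots 11 mm wide, open to 28 mm from the axis, full depth. The x axis runs through both slots, z up. The stub may be turned any way.
- port: The same fixed port, origin at the stub's foot. With its keys off the slots the cartridge stands 12 mm deep in the bore, keys on the rim (its centre 22 mm above the mouth); when the keys meet the slots it can go down 18 mm more until the flange lies on the rim (its centre 4 mm above the mouth).
- dial_center (a point): On the axis of the concentric dial, 28 mm above the extractor's top, a good height to grip the outer ring (airflow): black, ribbed, 54 mm in diameter, 6.5 to 33.5 mm above the extractor's top, with a white pointer raised 3 mm on its top near the rim. The x axis is where this pointer points at joint value 0; z up.
- dial: The dial's fixed round plate, 64 mm in diameter, 6 mm thick, origin at its underside on the extractor's top. Above the ring is the inner knob (timer): bare metal, 26 mm in diameter, 34 to 50 mm above the extractor's top, with a black line.
- dial_mark (a point): Middle of the flat white mark, 14 mm long, lying on the extractor 41 mm from the dial's axis, 1.5 rad clockwise (seen from above) from the dial's x axis.
- airflow_ring (a joint): Turn of the outer ring in rad, growing clockwise seen from above; 1.5 puts its pointer at the white mark. It stays where left, with light friction (0.05 N m), stops at -0.2 and 2.2, starts between 0.1 and 0.7.
- timer_knob (a joint): Turn of the inner knob in rad, growing clockwise seen from above; it turns very easily and must be left as it is.
- timer_edge (a point): Point on top of the inner knob, 11 mm from its axis, at the end of its black line.
- square_filter_center (a point): Centre of another loose filter of the same grey plastic that does not fit: square flange 58 x 58 mm, thick plain round neck 44 mm, same grip bar, 68 mm tall; point on its axis 34 mm up. Leave alone.
- dropper_center (a point): Middle of a standing loose dropper bottle, 36 mm in diameter, 85 mm tall; point 42 mm up. Leave alone.
- reel_center (a point): Middle of a loose solder reel standing on its flange, 54 mm in diameter, 46 mm tall; point 23 mm up. Leave alone.
- driver_grip (a point): Handle of a loose screwdriver, 170 mm long, lying on the bench between the robot and the extractor. Leave alone.
- helping_hand: Fixed helping-hand stand: foot 56 mm in diameter, post to 190 mm high, cross bar 72 mm long (with its clips, along its x axis) at 165 mm; origin under its centre. An obstacle.
- iron_holder: Fixed soldering-iron holder: foot 56 mm in diameter, post and a brass cone up to 36 mm in diameter, 175 mm high; origin under its centre. An obstacle.
- extractor: The fixed extractor box, 160 (x) x 260 (y) x 60 mm; origin under its centre. Port and dial stand 70 mm to either side of its centre along its y axis.
Mind the look-alikes: they are no part of the job. Leave any red look-alike of the part that bears cartridge_center alone.

How it is judged:
By the outcome, as a careful person would: the job done as asked, in the order asked, and still so for the second after the job is handed in, with the robot touching nothing.
It also fails if it takes over 61 s, if anything falls off the work surface, if the arm or the gripper's body presses on something with over 40 N, if the wrist force passes 120 N, or if a joint passes its speed limit or range.

## Working session

There is one attempt and no reset: what is moved stays moved. The work goes in short steps, Python scripts to look and compute and a shell command to move; the robot and the scene stay as the last step left them, time stands still between calls to the robot, and variables do not carry over. Pictures are saved under pics/ and viewed, at most 10 in all, crops included, and the job is handed in when it is done.

```bash
ls; mkdir -p pics
cat > h.py <<'E'
import numpy as np, cv2, json
from plant import robot, vision, order, recognise, place_of
def cap(n):
    c=vision.capture(n); return c
def cloud(c):
    z=c['range_z'].astype(float); h,w=z.shape; K=c['K']
    u,v=np.meshgrid(np.arange(w),np.arange(h))
    xd=(u-K[0,2])/K[0,0]; yd=(v-K[1,2])/K[1,1]
    x,y=xd.copy(),yd.copy()
    for _ in range(8):
        f=1+c['k1']*(x*x+y*y); x=xd/f; y=yd/f
    P=np.stack([x*z,y*z,z],-1)
    return (P-c['t'])@c['R'], z>0     # R^T (P-t)
def proj(c,X):
    p=np.asarray(X)@c['R'].T+c['t']; s=p[...,:2]/p[...,2:]
    r=(s**2).sum(-1,keepdims=True); s=s*(1+c['k1']*r)
    return s*[c['K'][0,0],c['K'][1,1]]+[c['K'][0,2],c['K'][1,2]]
def crop(c,u0,u1,v0,v1,s,name):
    cv2.imwrite(name,cv2.resize(c['image'][v0:v1,u0:u1,::-1],None,fx=s,fy=s,interpolation=cv2.INTER_CUBIC))
E
python3 - <<'E'
from h import *
cs={n:cap(n) for n in('top','side')}
im=np.hstack([cs['top']['image'],cs['side']['image']])[:,:,::-1]
cv2.imwrite('pics/a.png',np.vstack([cs['top']['image'],cs['side']['image']])[:,:,::-1][:,:])
im=cv2.resize(np.vstack([cs['top']['image'],cs['side']['image']])[:,:,::-1],(400,600)); 
cv2.imwrite('pics/top.png',cv2.resize(cs['top']['image'][:,:,::-1],(800,600)))
cv2.imwrite('pics/side.png',cv2.resize(cs['side']['image'][:,:,::-1],(800,600)))
for n in cs:
    c=cs[n]; print(n,'cam at',(-c['R'].T@c['t']).round(3))
    for k in ['cartridge_center','cartridge_bar','port_mouth','dial_center','dial_mark','timer_edge','square_filter_center','dropper_center','reel_center','driver_grip','helping_hand','iron_holder','extractor']:
        print(k,[(np.round(d['position'],3).tolist(),round(d['score'],2),proj(c,np.array(d['position'])).round().tolist()) for d in place_of(n,k)[:3]])
o=robot.get_obs();print(o['clock'],o['tool_rot'],o['wrist_force'])
E
```

```text
pics
top cam at [0.44  0.004 1.033]
cartridge_center [([0.4, -0.206, 0.036], 0.78, [333.0, 229.0]), ([0.445, -0.334, 0.035], 0.76, [377.0, 212.0]), ([0.328, -0.276, 0.035], 0.68, [358.0, 254.0])]
cartridge_bar [([0.395, -0.201, 0.051], 0.85, [333.0, 231.0]), ([0.332, -0.28, 0.053], 0.59, [361.0, 253.0])]
port_mouth [([0.552, 0.044, 0.094], 0.69, [244.0, 175.0])]
dial_center [([0.579, -0.094, 0.088], 0.87, [294.0, 165.0]), ([0.503, -0.234, 0.003], 0.21, [339.0, 194.0])]
dial_mark [([0.562, -0.128, 0.062], 0.94, [306.0, 172.0])]
timer_edge [([0.58, -0.104, 0.109], 0.48, [299.0, 163.0])]
square_filter_center [([0.584, -0.293, 0.037], 0.94, [361.0, 165.0])]
dropper_center [([0.398, 0.037, 0.012], 0.5, [248.0, 232.0]), ([0.603, 0.286, 0.042], 0.47, [161.0, 162.0])]
reel_center [([0.431, 0.307, 0.025], 0.53, [155.0, 222.0])]
driver_grip [([0.396, 0.038, 0.01], 0.56, [248.0, 232.0])]
helping_hand [([0.504, -0.231, -0.0], 0.58, [338.0, 193.0])]
iron_holder []
extractor [([0.566, -0.022, 0.003], 0.74, [267.0, 174.0]), ([0.431, 0.309, 0.022], 0.47, [155.0, 222.0])]
side cam at [0.247 0.538 0.7
[... 525 characters left out ...]
[245.0, 148.0])]
timer_edge [([0.4, 0.041, 0.014], 0.71, [279.0, 229.0]), ([0.585, -0.105, 0.11], 0.55, [232.0, 138.0])]
square_filter_center [([0.59, -0.291, 0.031], 0.85, [259.0, 118.0])]
dropper_center []
reel_center [([0.426, 0.31, 0.023], 0.74, [215.0, 328.0])]
driver_grip [([0.399, 0.04, 0.015], 0.57, [279.0, 229.0])]
helping_hand [([0.5, -0.233, 0.004], 0.67, [280.0, 146.0])]
iron_holder [([0.501, 0.238, -0.003], 0.85, [200.0, 288.0])]
extractor [([0.566, -0.024, -0.0], 0.56, [227.0, 192.0])]
1.4 [[-9.51155996e-01  3.08710656e-01 -5.42644532e-05]
 [ 3.08710656e-01  9.51155997e-01 -1.86822796e-06]
 [ 5.10372182e-05 -1.85289912e-05 -9.99999999e-01]] [-0.14974582  0.27057775 -0.03374897]
```

View pics/top.png

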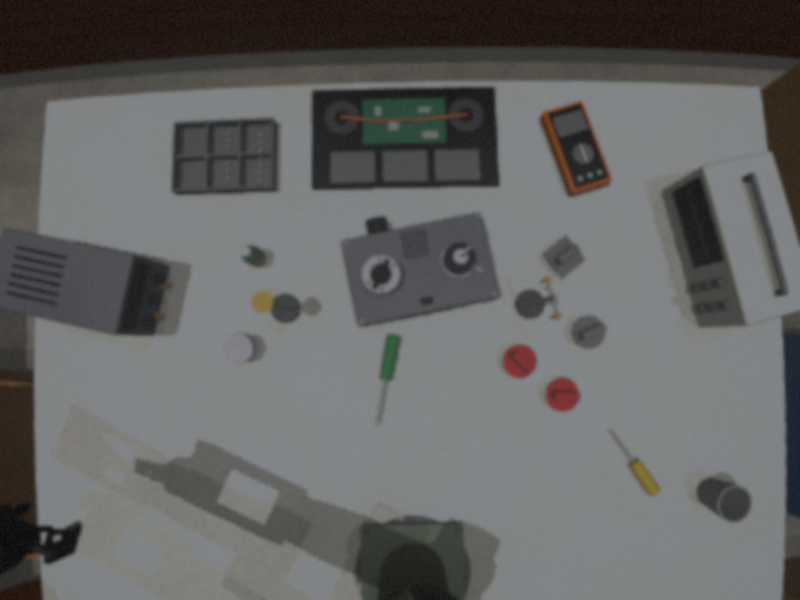

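View pics/side.png

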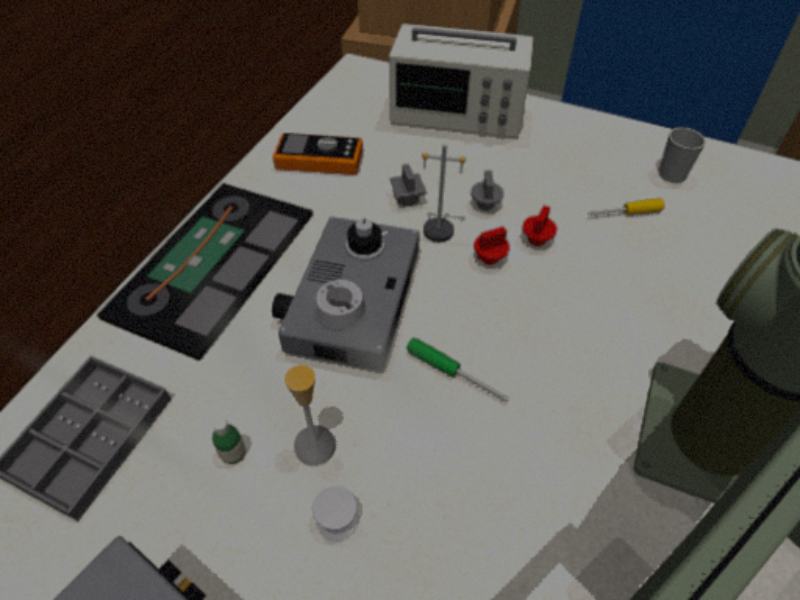

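The top picture shows a grey round-flange cartridge at about (377,212) in raw pixels, the grey square one at (361,165) and two red look-alikes at (333,229) and (358,254). The first is the only one that is both grey and round-flanged. I'll confirm it in enlarged rectified crops and measure there.

```bash
cat >> h.py <<'E'
def ortho(c,x,y,z,half=.045,n=260):
    # image: right = -y world, up = +x world
    a=np.linspace(-half,half,n); Y,X=np.meshgrid(y-a,x-a)
    p=proj(c,np.stack([X,Y,np.full_like(X,z)],-1)).astype(np.float32)
    return cv2.remap(c['image'],p[...,0],p[...,1],cv2.INTER_CUBIC)[:,:,::-1]
E
python3 - <<'E'
from h import *
T=cap('top');S=cap('side')
rows=[]
for c in(T,S):
    rows.append(np.hstack([ortho(c,.447,-.334,.068),ortho(c,.554,.045,.094),ortho(c,.579,-.091,.097)]))
im=np.vstack(rows); im=np.clip(im.astype(float)*1.5,0,255).astype(np.uint8); cv2.imwrite('pics/o1.png',im)
for n,c in(('top',T),('side',S)):
    P,ok=cloud(c)
    def sel(x,y,r,z0,z1): return P[ok&(np.hypot(P[...,0]-x,P[...,1]-y)<r)&(P[...,2]>z0)&(P[...,2]<z1)]
    q=sel(.447,-.334,.04,.058,.08); m=q.mean(0); w,v=np.linalg.eigh(np.cov(q[:,:2].T)); print(n,'bar',len(q),m.round(4),np.median(q[:,2]).round(4),'ang',np.degrees(np.arctan2(v[1,1],v[0,1])).round(1),np.sqrt(w).round(4))
    q=sel(.447,-.334,.045,.02,.045); print(' flange',len(q),((q.max(0)+q.min(0))/2).round(4),np.median(q[:,2]).round(4))
    q=sel(.554,.045,.045,.085,.105); (cx,cy),r=cv2.minEnclosingCircle((q[:,:2]*1000).astype(np.float32)); print(' port',len(q),cx,cy,r,np.median(q[:,2]).round(4))
    q=sel(.579,-.091,.04,.088,.1);  (cx,cy),r=cv2.minEnclosingCircle((q[:,:2]*1000).astype(np.float32)); print(' ring',len(q),cx,cy,r,np.median(q[:,2]).round(4))
    q=sel(.579,-.091,.03,.104,.12); print(' knob',len(q),q.mean(0).round(4))
    q=sel(.566,-.023,.2,.05,.07); (cx,cy),(a,b),t=cv2.minAreaRect((q[:,:2]*1000).astype(np.float32)); print(' box',cx,cy,a,b,t)
    for k in('cartridge_center','cartridge_bar','port_mouth','dial_center','dial_mark'):
        print(k,[np.round(d['position'],4).tolist() for d in place_of(n,k)[:3]])
E
```

```text
top bar 90 [ 0.4462 -0.3323  0.0671] 0.0673 ang 112.3 [0.0043 0.0135]
 flange 271 [ 0.4461 -0.3342  0.0358] 0.0355
 port 307 554.2783813476562 44.11882781982422 33.69971466064453 0.0937
 ring 224 580.467529296875 -92.21977996826172 27.374862670898438 0.0932
 knob 70 [ 0.5798 -0.093   0.1099]
 box 581.5267944335938 -20.645309448242188 190.817138671875 258.0253601074219 11.168693542480469
cartridge_center [[0.3992, -0.2093, 0.0337], [0.4479, -0.334, 0.0307], [0.3307, -0.2767, 0.0366]]
cartridge_bar [[0.3321, -0.2829, 0.0522], [0.395, -0.201, 0.0517], [0.4442, -0.3293, 0.0494]]
port_mouth [[0.5552, 0.0425, 0.0937]]
dial_center [[0.578, -0.089, 0.0625]]
dial_mark [[0.5603, -0.1284, 0.0616]]
side bar 59 [ 0.4412 -0.3273  0.0648] 0.0654 ang 110.4 [0.0042 0.0136]
 flange 201 [ 0.4428 -0.3296  0.0323] 0.0355
 port 436 550.9273681640625 47.098663330078125 34.508262634277344 0.093
 ring 207 577.0077514648438 -89.71710205078125 27.581031799316406 0.093
 knob 71 [ 0.576  -0.0886  0.1092]
 box 579.137451171875 -19.436203002929688 192.1685333251953 264.51318359375 11.118873596191406
cartridge_center [[0.3306, -0.2812, 0.0286], [0.3983, -0.2058, 0.0387], [0.4491, -0.3348, 0.0345]]
cartridge_bar [[0.3285, -0.2812, 0.0481], [0.4449, -0.33, 0.0577], [0.3979, -0.2058, 0.053]]
port_mouth [[0.5549, 0.0436, 0.0962]]
dial_center [[0.5815, -0.0902, 0.0899], [0.5029, -0.2351, 0.0051]]
dial_mark [[0.5622, -0.1289, 0.0604]]
```

View pics/o1.png

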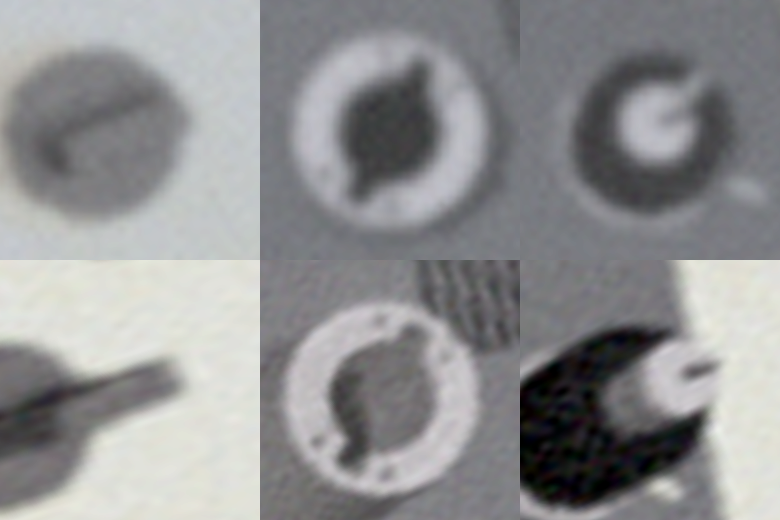

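The crop confirms the grey cartridge with a round flange and a bar (rectified crop centre at about (97,130)). Its bar lies near 111° world yaw. The port slots run from (418,68) to (360,192), which is about 155°, so carrying it over unturned leaves the keys about 44° off the slots. The ring pointer, at crop (693,80), sits about 77° short of the mark at (748,188).

```bash
cat > go.py <<'E'
import sys; from h import *
# go.py x y z yaw : row needed from the present pose
x,y,z,yaw=map(float,sys.argv[1:5]); o=robot.get_obs(); R=np.array(o['tool_rot']); p=np.array(o['tcp_pos'])
d=R.T@(np.array([x,y,z])-p)/.2; cy=np.degrees(np.arctan2(R[1,0],R[0,0])); dr=-((yaw-cy+180)%360-180)
print('t',o['clock'],'p',p.round(4),'yaw',round(cy,1),'j',np.round(o['joint_pos'],1),'F',np.round(o['wrist_force'],1),'w',round(o['grip_width'],3)); print('row',d.round(3),'rz',round(dr/30,3))
E
python3 -m inch '[[-0.25,-0.25,-0.05,0,0,0,1],[-0.5,-0.5,-0.1,0,0,0,1],[-0.75,-0.7,-0.15,0,0,0,1],[-0.92,-0.88,-0.2,0,0,0,1]]'
python3 -m inch '[[-0.25,-0.25,0,0,0,0,1],[-0.5,-0.5,0,0,0,0.25,1],[-0.75,-0.7,0,0,0,0.5,1],[-0.92,-0.88,0,0,0,0.75,1],[-0.92,-0.88,0,0,0,1,1]]'
python3 go.py .4445 -.332 .2 111.5
```

```text
clock: 2.4
tcp_pos: [0.2716, 0.3713, 0.2615]
tool_rot: [[-0.951, 0.308, 0.0], [0.308, 0.951, -0.0], [-0.0, 0.0, -1.0]]
wrist_force: [1.9, -0.2, -0.0]
grip_width: 1.001
gripper_force: 0.0
clock: 2.9
tcp_pos: [0.3903, 0.151, 0.2618]
tool_rot: [[-0.665, 0.746, 0.002], [0.746, 0.665, 0.0], [-0.001, 0.001, -1.0]]
wrist_force: [0.9, 1.0, 0.7]
grip_width: 1.001
gripper_force: 0.0
t 2.9 p [0.3903 0.151  0.2618] yaw 131.7 j [  9.3  -9.6 106.5   0.   83.  -32.5] F [0.9 1.  0.7] w 1.001
row [-1.983 -1.405  0.308] rz 0.674
```

```bash
python3 -m inch '[[-0.25,-0.15,0,0,0,0,1],[-0.5,-0.3,0,0,0,0,1],[-0.7,-0.45,0,0,0,0,1],[-0.85,-0.6,0,0,0,0,1],[-0.95,-0.65,0,0,0,0,1],[-0.95,-0.65,0,0,0,0,1],[-0.95,-0.65,0,0,0,0,1]]' >/dev/null
python3 go.py .4445 -.332 .2 111.5
```

```text
t 3.6 p [ 0.4201 -0.0757  0.2613] yaw 131.9 j [-21.9  -8.3 105.5   0.   82.9 -63.8] F [-0.2  0.5 -0.2] w 1.002
row [-1.035 -0.765  0.306] rz 0.68
```

```bash
python3 -m inch '[[-0.25,-0.2,0,0,0,0.2,1],[-0.5,-0.4,0,0,0,0.4,1],[-0.75,-0.6,0,0,0,0.6,1],[-1,-0.765,0,0,0,0.68,1],[-1,-0.765,0.2,0,0,0.68,1],[-1,-0.765,0.4,0,0,0.68,1],[-1,-0.765,0.6,0,0,0.68,1],[-1,-0.765,0.6,0,0,0.68,1]]' >/dev/null
python3 go.py .4445 -.332 .0415 111.5
python3 - <<'E'
from h import *
T=cap('top');S=cap('side')
im=np.hstack([cv2.resize(T['image'][150:280,310:440],(400,400)),cv2.resize(S['image'][60:190,250:380],(400,400))])[:,:,::-1]
cv2.imwrite('pics/b.png',np.clip(im*1.5,0,255).astype(np.uint8))
E
```

```text
t 4.4 p [ 0.4369 -0.321   0.1344] yaw 111.7 j [-45.5  14.2  97.7   0.   69.  -67.2] F [-0.5  0.7 -0.9] w 1.003
row [-0.072  0.018  0.463] rz 0.006
```

View pics/b.png

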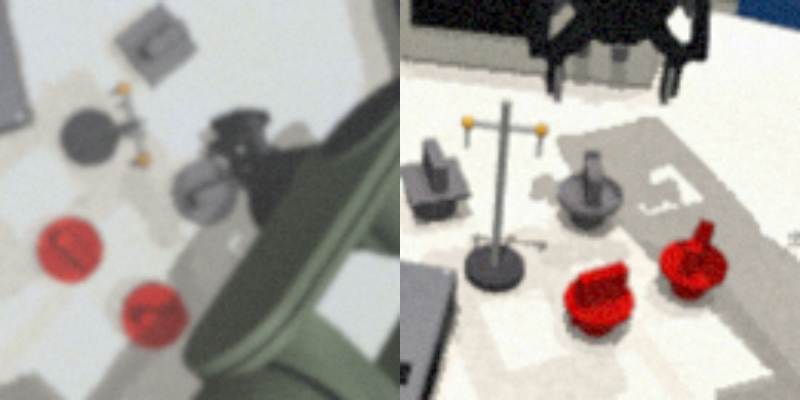

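The view shows the open fingers hanging above the grey cartridge, with tips near side raw pixel (319,91). I'll check that the TCP projects there.

Run:
```python
from h import *
for n in('top','side'):
    c=cap(n); p=np.array(robot.get_obs()['tcp_pos']); print(n,p.round(4),proj(c,p).round(1),proj(c,np.array([p[0],p[1],p[2]+.013])).round(1))
    P,ok=cloud(c); q=P[ok&(np.hypot(P[...,0]-p[0],P[...,1]-p[1])<.07)&(P[...,2]>.12)&(P[...,2]<.165)]
    print(len(q),q.mean(0) if len(q) else 0)
    R=np.array(robot.get_obs()['tool_rot']); l=(q-p)@R
    for s in(-1,1):
        m=l[(l[:,1]*s>0.02)]; print(s,len(m),m.min(0).round(4) if len(m) else 0,m.max(0).round(4) if len(m) else 0)
```

```text
top [ 0.442  -0.326   0.1433] [387.6 213. ] [389.4 213. ]
5 [ 0.48285968 -0.29921401  0.16164795]
-1 0 0 0
1 5 [ 0.0069  0.0433 -0.0216] [ 0.0116  0.052  -0.015 ]
side [ 0.4425 -0.3267  0.1444] [315.9  91.7] [316.5  87.7]
23 [ 0.42479432 -0.32332082  0.1603383 ]
-1 15 [-0.0079 -0.0548 -0.02  ] [ 0.0163 -0.0436 -0.0095]
1 8 [ 0.004   0.0418 -0.0204] [ 0.0159  0.0499 -0.0102]
```

```bash
python3 go.py .446 -.333 .041 111.7; python3 -m inch '[[-0.035,0.005,0,0,0,0,1],[-0.035,0.005,0.15,0,0,0,1],[-0.035,0.005,0.3,0,0,0,1],[-0.035,0.005,0.3,0,0,0,1]]' ; python3 go.py .446 -.333 .041 111.7
```

```text
t 4.6 p [ 0.4425 -0.3267  0.1444] yaw 111.7 j [-45.5  13.7  97.    0.   69.  -67.2] F [ 0.7  0.6 -0.4] w 0.997
row [-0.033  0.003  0.517] rz 0.001
clock: 5.0
tcp_pos: [0.4426, -0.3309, 0.0793]
tool_rot: [[-0.369, 0.93, -0.004], [0.93, 0.369, 0.004], [0.005, -0.002, -1.0]]
wrist_force: [-1.5, 1.3, -0.6]
grip_width: 0.999
gripper_force: 0.0
t 5.0 p [ 0.4426 -0.3309  0.0793] yaw 111.6 j [-45.8  19.3  98.6  -0.   62.4 -67.4] F [-1.5  1.3 -0.6] w 0.999
row [-0.017  0.012  0.191] rz -0.002
```

```bash
python3 -m inch '[[-0.005,0,0.1,0,0,0,1],[-0.005,0,0.2,0,0,0,1],[-0.005,0,0.2,0,0,0,1],[-0.005,0,0.2,0,0,0,0.6]]' >/dev/null; python3 go.py .446 -.333 .041 111.7;  python3 -m inch '[[0,0,0,0,0,0,0],[0,0,0,0,0,0,0],[0,0,0,0,0,0,0],[0,0,0,0,0,0,0],[0,0,0,0,0,0,0],[0,0,0,0,0,0,0]]' ; python3 go.py .446 -.333 .041 111.7
```

```text
t 5.4 p [ 0.4454 -0.3344  0.0432] yaw 111.6 j [-45.8  22.6  99.3  -0.   58.  -67.4] F [-0.5  0.4 -0.3] w 0.858
row [0.005 0.005 0.011] rz -0.002
clock: 6.0
tcp_pos: [0.4447, -0.3337, 0.0419]
tool_rot: [[-0.368, 0.93, 0.001], [0.93, 0.368, -0.001], [-0.001, 0.0, -1.0]]
wrist_force: [-0.8, 1.0, 3.4]
grip_width: 0.149
gripper_force: 61.4
t 6.0 p [ 0.4447 -0.3337  0.0419] yaw 111.6 j [-45.8  22.7  99.4   0.   57.9 -67.4] F [-0.8  1.   3.4] w 0.149
row [0.001 0.008 0.005] rz -0.003
```

```bash
python3 -m inch '[[0,0,-0.15,0,0,0,0],[0,0,-0.4,0,0,0,0],[0,0,-0.65,0,0,0,0],[0,0,-0.9,0,0,0,0],[0,0,-1,0,0,0,0],[0,0,-1,0,0,0,0]]' ; python3 -m inch '[[0,0,-0.1,0,0,0,0],[0.15,0.1,-0.1,0,0,0,0],[0.35,0.25,-0.1,0,0,0,0],[0.55,0.4,-0.1,0,0,0,0],[0.75,0.55,-0.1,0,0,0,0],[0.9,0.7,-0.1,0,0,0,0],[0.9,0.7,-0.1,0,0,0,0],[0.9,0.7,-0.1,0,0,0,0]]' >/dev/null; python3 go.py .554 .044 .2 110
```

```text
clock: 6.6
tcp_pos: [0.4462, -0.3352, 0.2458]
tool_rot: [[-0.369, 0.93, 0.006], [0.93, 0.369, -0.006], [-0.008, 0.003, -1.0]]
wrist_force: [-0.6, -0.4, -0.8]
grip_width: 0.149
gripper_force: 60.8
t 7.4 p [ 0.507  -0.1132  0.2584] yaw 111.8 j [-22.1   4.   93.9  -0.   82.4 -43.9] F [-0.6  0.1 -1.1] w 0.15
row [0.642 0.511 0.292] rz 0.059
```

```bash
python3 -m inch '[[0.2,0.15,0,0,0,0,0],[0.4,0.3,0,0,0,0,0],[0.6,0.45,0,0,0,0,0],[0.64,0.51,0.1,0,0,0,0],[0.64,0.51,0.3,0,0,0,0],[0.64,0.51,0.4,0,0,0,0],[0.64,0.51,0.4,0,0,0,0],[0.64,0.51,0.4,0,0,0,0]]' >/dev/null; python3 -m inch '[[0,0,0,0,0,0,0],[0,0,0,0,0,0,0]]' >/dev/null; python3 go.py .554 .044 .15 111.5
python3 - <<'E'
from h import *
for n in('top','side'):
    c=cap(n); p=np.array(robot.get_obs()['tcp_pos']); P,ok=cloud(c); b=p[2]-.042
    print(n,p.round(4))
    def fit(z0,z1,r,cx,cy):
        m=ok&(np.hypot(P[...,0]-cx,P[...,1]-cy)<r)&(P[...,2]>z0)&(P[...,2]<z1); q=P[m]
        (x,y),R=cv2.minEnclosingCircle((q[:,:2]*1000).astype(np.float32)); return len(q),round(x,1),round(y,1),round(R,1)
    print('flange',fit(b+.026,b+.039,.05,p[0],p[1]),'port',fit(.086,.1,.05,.554,.045))
    cv2.imwrite('pics/c_%s.png'%n,c['image'][:,:,::-1])
T,S=[cv2.imread('pics/c_%s.png'%n) for n in('top','side')]
im=np.hstack([cv2.resize(T[120:220,195:295],(400,400)),cv2.resize(S[120:240,155:275],(400,400))]); cv2.imwrite('pics/c.png',np.clip(im*1.5,0,255).astype(np.uint8))
E
```

```text
t 8.4 p [0.5572 0.0414 0.1832] yaw 111.6 j [ -4.6  12.2  93.7  -0.   73.8 -26.2] F [-0.1  0.3 -1. ] w 0.152
row [ 0.018 -0.01   0.166] rz 0.002
top [0.557  0.0416 0.1831]
flange (28, 544.4, 34.9, 26.1) port (71, 550.9, 43.5, 33.5)
side [0.5568 0.0417 0.1829]
flange (302, 554.4, 43.3, 31.5) port (425, 552.1, 48.2, 35.0)
```

View pics/c.png

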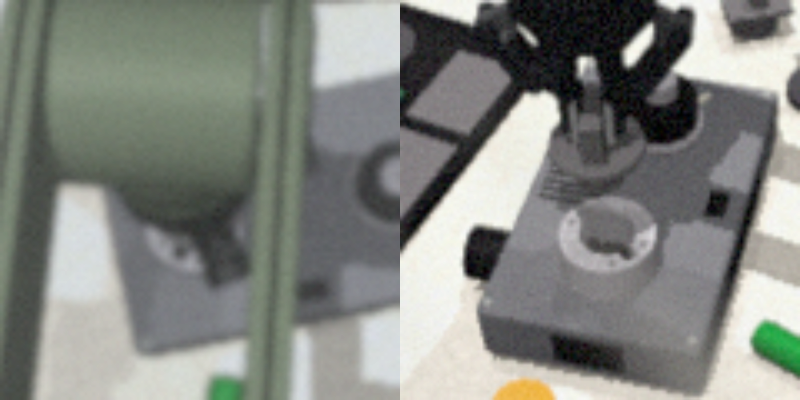

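The side view shows the cartridge held upright, its flange at crop (597,150), with the port clear below at (607,232). I'll centre it, lower it to just above the rim and compare both circles in the side view.

```bash
python3 -m inch '[[0.027,-0.005,0,0,0,0,0],[0.027,-0.005,0.15,0,0,0,0],[0.027,-0.005,0.15,0,0,0,0],[0.027,-0.005,0.15,0,0,0,0],[0.027,-0.005,0.15,0,0,0,0]]' >/dev/null; python3 go.py .554 .0455 .122 111.5
cat > fit.py <<'E'
from h import *
from scipy.optimize import least_squares
c=cap('side'); p=np.array(robot.get_obs()['tcp_pos']); P,ok=cloud(c); b=p[2]-.042
def fit(z0,z1,cx,cy,R):
    m=ok&(np.hypot(P[...,0]-cx,P[...,1]-cy)<.046)&(P[...,2]>z0)&(P[...,2]<z1); q=P[m][:,:2]
    # outer boundary: farthest point in each sector
    a=np.arctan2(q[:,1]-cy,q[:,0]-cx); k=(a/np.radians(12)).astype(int); e=np.array([q[k==i][np.argmax(np.hypot(*(q[k==i]-[cx,cy]).T))] for i in np.unique(k)])
    s=least_squares(lambda v:np.hypot(e[:,0]-v[0],e[:,1]-v[1])-R,[cx,cy],loss='soft_l1',f_scale=.001)
    return (s.x*1000).round(1),len(e),np.sqrt(np.mean(s.fun**2))*1000
print(p.round(4),'flange top',fit(b+.033,b+.039,p[0],p[1],.031),'port top',fit(.09,.098,.552,.047,.034))
E
python3 fit.py
```

```text
t 9.0 p [0.5536 0.0468 0.1525] yaw 111.6 j [ -4.1  13.9  95.7  -0.   70.3 -25.7] F [-0.9 -0.2 -0.9] w 0.15
row [-0.007 -0.001  0.152] rz 0.004
[0.5538 0.0468 0.1527] flange top (array([551.6,  47.8]), 21, np.float64(0.5987062936829657)) port top (array([551.3,  47.1]), 22, np.float64(1.588534120287304))
```

```bash
python3 -m inch '[[-0.003,0,0.04,0,0,0,0],[-0.003,0,0.08,0,0,0,0],[-0.003,0,0.12,0,0,0,0],[-0.003,0,0.15,0,0,0,0],[-0.003,0,0.15,0,0,0,0],[-0.003,0,0.15,0,0,0,0]]' ; python3 go.py .554 .046 .122 111.5
```

```text
clock: 9.65
tcp_pos: [0.5529, 0.0462, 0.1238]
tool_rot: [[-0.369, 0.93, -0.001], [0.93, 0.369, -0.0], [0.0, -0.001, -1.0]]
wrist_force: [-7.1, -0.1, 16.3]
grip_width: 0.153
gripper_force: 63.2
t 9.65 p [0.5529 0.0462 0.1238] yaw 111.6 j [ -4.2  15.9  96.9  -0.   67.2 -25.8] F [-7.1 -0.1 16.3] w 0.153
row [-0.003  0.005  0.009] rz 0.004
```

```bash
python3 -m inch '[[0.002,-0.004,-0.006,0,0,0,0],[0.002,-0.004,-0.006,0,0,0,0],[0.002,-0.004,-0.006,0,0,0,0]]' ; python3 fit.py
```

```text
clock: 9.95
tcp_pos: [0.5527, 0.0462, 0.1238]
tool_rot: [[-0.369, 0.93, 0.001], [0.93, 0.369, -0.0], [-0.001, 0.001, -1.0]]
wrist_force: [-3.2, 0.1, 8.6]
grip_width: 0.153
gripper_force: 62.2
[0.5527 0.0462 0.1238] flange top (array([550.5,  47. ]), 21, np.float64(0.7713239155192932)) port top (array([551.6,  46.8]), 18, np.float64(1.0345349497244594))
```

```bash
python3 -m inch '[[0,0,0,0,0,-0.2,0],[0,0,0,0,0,-0.4,0],[0,0,0,0,0,-0.6,0],[0,0,0,0,0,-0.8,0],[0,0,0,0,0,-1,0],[0,0,0,0,0,-1,0]]'; python3 go.py .5535 .046 .122 155
```

```text
clock: 10.6
tcp_pos: [0.5538, 0.0461, 0.1238]
tool_rot: [[-0.785, 0.619, 0.003], [0.62, 0.785, -0.0], [-0.003, 0.002, -1.0]]
wrist_force: [-0.3, 0.8, 6.8]
grip_width: 0.149
gripper_force: 61.8
t 10.6 p [0.5538 0.0461 0.1238] yaw 141.7 j [ -4.2  15.8  97.    0.   67.  -55.9] F [-0.3  0.8  6.8] w 0.149
row [ 0.001 -0.001  0.009] rz -0.443
```

```bash
python3 -m inch '[[0,0,0,0,0,-0.15,0],[0,0,0,0,0,-0.3,0],[0,0,0,0,0,-0.3,0]]'; python3 -m inch '[[0,0,0,0,0,-0.05,0],[0,0,0,0,0,-0.1,0],[0,0,0,0,0,-0.1,0]]';  python3 go.py .5535 .046 .122 155
```

```text
clock: 10.9
tcp_pos: [0.5524, 0.0462, 0.1223]
tool_rot: [[-0.871, 0.491, 0.0], [0.491, 0.871, -0.0], [-0.0, 0.0, -1.0]]
wrist_force: [0.9, -0.7, -0.4]
grip_width: 0.151
gripper_force: 60.8
clock: 11.2
tcp_pos: [0.5518, 0.0463, 0.1219]
tool_rot: [[-0.896, 0.444, -0.001], [0.444, 0.896, 0.0], [0.001, -0.001, -1.0]]
wrist_force: [0.3, 0.1, -0.8]
grip_width: 0.148
gripper_force: 60.8
t 11.2 p [0.5518 0.0463 0.1219] yaw 153.6 j [ -4.2  15.9  97.2  -0.   67.  -67.8] F [ 0.3  0.1 -0.8] w 0.148
row [-0.008  0.003 -0.   ] rz -0.046
```

```bash
python3 -m inch '[[-0.004,0.002,0.02,0,0,0,0],[-0.004,0.002,0.04,0,0,0,0],[-0.004,0.002,0.06,0,0,0,0],[-0.004,0.002,0.075,0,0,0,0],[-0.004,0.002,0.085,0,0,0,0],[-0.004,0.002,0.085,0,0,0,0],[-0.004,0.002,0.085,0,0,0,0]]'; python3 go.py .5535 .046 .106 155
```

```text
clock: 11.9
tcp_pos: [0.5532, 0.0463, 0.106]
tool_rot: [[-0.896, 0.444, 0.0], [0.444, 0.896, -0.0], [-0.0, -0.0, -1.0]]
wrist_force: [-1.1, 0.4, 3.8]
grip_width: 0.154
gripper_force: 61.4
t 11.9 p [0.5532 0.0463 0.106 ] yaw 153.6 j [ -4.2  17.2  97.6  -0.   65.1 -67.8] F [-1.1  0.4  3.8] w 0.154
row [-0.002 -0.001 -0.   ] rz -0.046
```

Seated at .106 with light contact. I'll release, rise and then look.

```bash
python3 -m inch '[[0,0,0.005,0,0,0,0],[0,0,0.005,0,0,0,0],[0,0,0.005,0,0,0,0.3],[0,0,0,0,0,0,0.5],[0,0,0,0,0,0,1],[0,0,0,0,0,0,1],[0,0,0,0,0,0,1]]'; python3 -m inch '[[0,0,-0.15,0,0,0,1],[0,0,-0.35,0,0,0,1],[0,0,-0.5,0,0,0,1],[0,0,-0.6,0,0,0,1],[0,0,-0.6,0,0,0,1],[0,0,-0.6,0,0,0,1]]'
python3 - <<'E'
from h import *
c=cap('side'); P,ok=cloud(c)
m=ok&(np.hypot(P[...,0]-.5515,P[...,1]-.047)<.03); z=P[...,2][m&(P[...,2]<.15)]; print(np.histogram(z,np.arange(.08,.15,.005)))
q=z[(z>.088)&(z<.112)]; print('flange top',np.median(q))
crop(c,155,275,120,240,4,'pics/d.png')
E
python3 go.py .5795 -.0918 .2 121
```

```text
clock: 12.6
tcp_pos: [0.5531, 0.0462, 0.1053]
tool_rot: [[-0.896, 0.444, -0.0], [0.444, 0.896, 0.0], [0.0, -0.0, -1.0]]
wrist_force: [0.4, 0.3, 0.9]
grip_width: 0.954
gripper_force: 0.0
clock: 13.2
tcp_pos: [0.553, 0.0463, 0.2251]
tool_rot: [[-0.896, 0.444, -0.0], [0.444, 0.896, 0.0], [0.0, -0.0, -1.0]]
wrist_force: [0.5, 0.5, 0.1]
grip_width: 0.996
gripper_force: 0.0
(array([  0,   0,   4, 141, 128,  21,  24,  20,  23,  33,  95,   0,   0]), array([0.08 , 0.085, 0.09 , 0.095, 0.1  , 0.105, 0.11 , 0.115, 0.12 ,
       0.125, 0.13 , 0.135, 0.14 , 0.145]))
flange top 0.10008348103807205
t 13.25 p [0.5522 0.0463 0.2239] yaw 153.6 j [ -4.2   9.8  91.7   0.   78.7 -67.8] F [ 0.1 -0.8 -0.5] w 1.003
row [-0.43  -0.558  0.119] rz 1.087
```

View pics/d.png

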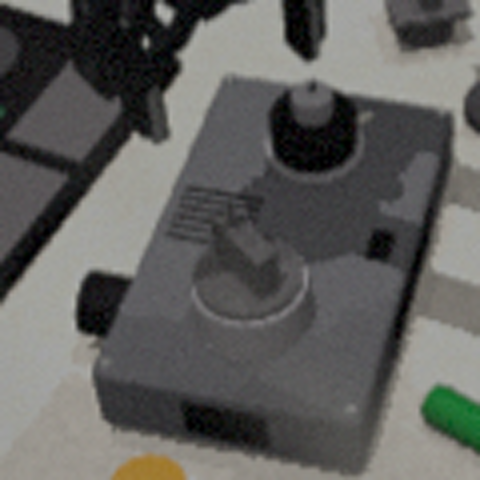

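The side view shows the flange lying flush on the port rim at crop (250,285), with the depth giving flange top 0.100 m as expected. Next is the dial.

```bash
python3 -m inch '[[-0.1,-0.15,0,0,0,0.25,1],[-0.25,-0.35,0,0,0,0.5,1],[-0.4,-0.5,0,0,0,0.75,1],[-0.425,-0.55,0,0,0,1,1],[-0.425,-0.55,0.1,0,0,1,1],[-0.425,-0.55,0.3,0,0,1,1],[-0.425,-0.55,0.3,0,0,1,1],[-0.425,-0.55,0.3,0,0,1,1]]'; python3 go.py .579 -.0903 .070 124
```

```text
clock: 14.05
tcp_pos: [0.5786, -0.0895, 0.1631]
tool_rot: [[-0.554, 0.833, -0.006], [0.833, 0.554, 0.002], [0.005, -0.004, -1.0]]
wrist_force: [-0.3, 0.3, 0.5]
grip_width: 1.004
gripper_force: 0.0
t 14.05 p [ 0.5786 -0.0895  0.1631] yaw 123.6 j [-17.3  16.9  90.5  -0.   73.  -50.9] F [-0.3  0.3  0.5] w 1.004
row [-0.007  0.001  0.466] rz -0.013
```

```bash
python3 -m inch '[[-0.005,0,0.15,0,0,0,1],[-0.005,0,0.3,0,0,0,1],[-0.005,0,0.42,0,0,0,1],[-0.005,0,0.47,0,0,0,1],[-0.005,0,0.47,0,0,0,1],[-0.005,0,0.47,0,0,0,1]]'; python3 -m inch '[[0,0,0,0,0,0,0.75],[0,0,0,0,0,0,0.7],[0,0,0,0,0,0,0.66],[0,0,0,0,0,0,0.66]]'
python3 - <<'E'
from h import *
c=cap('side');crop(c,190,290,100,200,5,'pics/e.png')
E
python3 go.py .579 -.0903 .068 124
```

```text
clock: 14.65
tcp_pos: [0.5825, -0.0912, 0.0734]
tool_rot: [[-0.554, 0.833, 0.003], [0.833, 0.554, -0.001], [-0.002, 0.002, -1.0]]
wrist_force: [0.7, 0.5, 0.4]
grip_width: 0.996
gripper_force: 0.0
clock: 15.05
tcp_pos: [0.5811, -0.0914, 0.0722]
tool_rot: [[-0.554, 0.833, 0.0], [0.833, 0.554, -0.001], [-0.001, -0.0, -1.0]]
wrist_force: [-2.3, -2.1, 0.3]
grip_width: 0.66
gripper_force: 1.1
t 15.1 p [ 0.581  -0.0913  0.072 ] yaw 123.6 j [-17.3  23.4  93.9  -0.   62.7 -50.9] F [-1.2 -1.8  0.9] w 0.657
row [ 0.01  -0.005  0.02 ] rz -0.013
```

View pics/e.png

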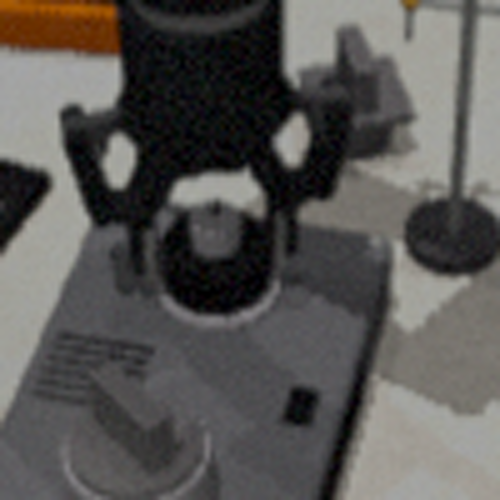

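The fingers straddle the ring at crop (215,255) with the knob free between them. I'll centre slightly, lower and close.

```bash
python3 -m inch '[[0.01,-0.007,0.02,0,0,0,0.7],[0.01,-0.007,0.02,0,0,0,0.66],[0.01,-0.007,0.02,0,0,0,0],[0.01,-0.007,0.02,0,0,0,0],[0.01,-0.007,0.02,0,0,0,0]]'; python3 go.py .579 -.0903 .068 47
```

```text
clock: 15.6
tcp_pos: [0.5782, -0.0894, 0.0672]
tool_rot: [[-0.554, 0.833, -0.001], [0.833, 0.554, 0.001], [0.002, -0.0, -1.0]]
wrist_force: [-1.8, 2.8, 1.7]
grip_width: 0.616
gripper_force: 63.0
t 15.6 p [ 0.5782 -0.0894  0.0672] yaw 123.6 j [-17.3  23.5  94.4   0.   62.2 -50.9] F [-1.8  2.8  1.7] w 0.616
row [-0.006  0.001 -0.004] rz 2.554
```

```bash
python3 -m inch '[[-0.004,0,0,0,0,0.2,0],[-0.004,0,0,0,0,0.4,0],[-0.004,0,0,0,0,0.6,0],[-0.004,0,0,0,0,0.8,0],[-0.004,0,0,0,0,1,0],[-0.004,0,0,0,0,1,0]]'; python3 -m inch '[[0,0,0,0,0,0.2,0],[0,0,0,0,0,0.4,0],[0,0,0,0,0,0.6,0],[0,0,0,0,0,0.8,0],[0,0,0,0,0,1,0],[0,0,0,0,0,1,0]]';python3 -m inch '[[0,0,0,0,0,0.2,0],[0,0,0,0,0,0.4,0],[0,0,0,0,0,0.4,0],[0,0,0,0,0,0.4,0]]'; python3 go.py .579 -.0903 .068 47
python3 - <<'E'
from h import *
c=cap('side');d=cap('top')
a=cv2.resize(c['image'][110:180,205:275],(400,400),interpolation=cv2.INTER_CUBIC);b=cv2.resize(d['image'][130:200,260:330],(400,400),interpolation=cv2.INTER_CUBIC)
cv2.imwrite('pics/f.png',np.clip(np.hstack([a,b])[:,:,::-1]*1.5,0,255).astype(np.uint8))
E
```

```text
clock: 16.2
tcp_pos: [0.5795, -0.0889, 0.0672]
tool_rot: [[-0.061, 0.998, 0.001], [0.998, 0.061, 0.003], [0.003, 0.001, -1.0]]
wrist_force: [1.4, 5.5, -1.4]
grip_width: 0.613
gripper_force: 63.2
clock: 16.8
tcp_pos: [0.5809, -0.0892, 0.0672]
tool_rot: [[0.446, 0.895, 0.004], [0.895, -0.446, 0.002], [0.004, 0.003, -1.0]]
wrist_force: [4.5, 3.9, -3.7]
grip_width: 0.61
gripper_force: 63.3
clock: 17.2
tcp_pos: [0.5815, -0.0895, 0.0673]
tool_rot: [[0.621, 0.784, 0.005], [0.784, -0.621, 0.002], [0.005, 0.003, -1.0]]
wrist_force: [5.5, 4.0, -5.1]
grip_width: 0.611
gripper_force: 63.5
t 17.2 p [ 0.5815 -0.0895  0.0673] yaw 51.6 j [-17.3  23.6  94.2   0.2  61.9  21. ] F [ 5.5  4.  -5.1] w 0.611
row [-0.011 -0.007 -0.004] rz 0.153
```

View pics/f.png

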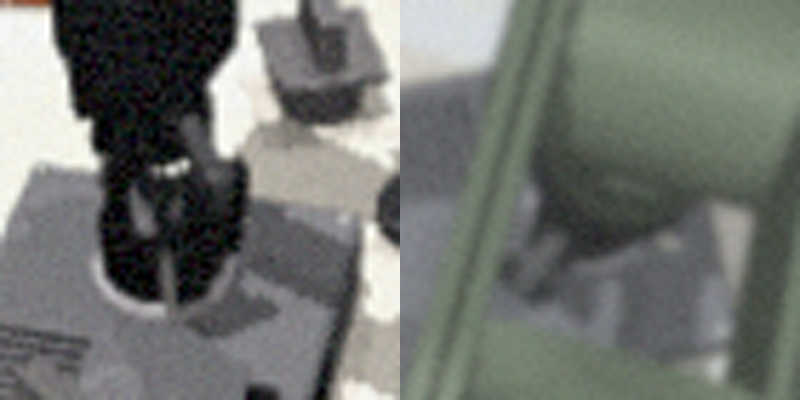

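The ring is hidden by the gripper in both views. I'll release, retreat and measure the pointer.

```bash
python3 -m inch '[[0,0,0,0,0,0,0.75],[0,0,0,0,0,0,1],[0,0,0,0,0,0,1],[0,0,0,0,0,0,1]]' >/dev/null; python3 -m inch '[[0,0,-0.1,0,0,0,1],[0,0,-0.3,0,0,0,1],[0,0,-0.5,0,0,0,1],[0,0,-0.75,0,0,0,1],[0,0,-0.9,0,0,0,1],[0,0,-0.9,0,0,0,1]]' >/dev/null
python3 -m inch '[[0.1,-0.2,0,0,0,0,1],[0.3,-0.3,0,0,0,0,1],[0.5,-0.4,0,0,0,0,1],[0.7,-0.4,0,0,0,0,1],[0.9,-0.4,0,0,0,0,1],[0.95,-0.4,0,0,0,0,1]]' >/dev/null;  python3 go.py .579 -.0903 .068 124
python3 -m inch '[[-0.1,0,0,0,0,0,1],[-0.1,0.1,0,0,0,0,1],[-0.1,0.1,0,0,0,0,1]]' >/dev/null; python3 go.py .579 -.0903 .068 124
cat > dial.py <<'E'
from h import *
T=cap('top');S=cap('side')
A=np.vstack([np.hstack([ortho(c,x,y,.0965,.04,280),ortho(c,x,y,.0605,.05,280)]) for c,x,y in((T,.5803,-.0922),(S,.577,-.0898))])
cv2.imwrite('pics/g%d.png'%(robot.get_obs()['clock']*10),np.clip(A*1.6,0,255).astype(np.uint8)); print(robot.get_obs()['clock'])
for n in('top','side'): 
  for k in('dial_mark','timer_edge','cartridge_center','square_filter_center','reel_center','driver_grip'): print(n,k,[(np.round(d['position'],4).tolist(),round(d['score'],2)) for d in place_of(n,k)[:3]])
E
python3 dial.py; ls pics
```

```text
t 18.9 p [0.6351 0.1112 0.2459] yaw 51.8 j [ 2.2 19.7 76.7  0.1 83.7 40.4] F [ 0.1 -0.3  0.2] w 1.0
row [-0.965  0.403  0.889] rz -2.406
t 19.2 p [0.6376 0.0779 0.2461] yaw 51.5 j [-0.7 19.4 77.  -0.1 83.6 37.8] F [-0.2  0.5 -1.3] w 1.001
row [-0.839  0.295  0.892] rz -2.417
19.3
top dial_mark [([0.3982, 0.0349, 0.0101], 0.74), ([0.5832, -0.1061, 0.1115], 0.68), ([0.5614, -0.1272, 0.0602], 0.59)]
top timer_edge [([0.583, -0.1062, 0.1101], 0.66)]
top cartridge_center [([0.3996, -0.2081, 0.0362], 0.66), ([0.3321, -0.2768, 0.033], 0.61), ([0.5546, 0.046, 0.0974], 0.49)]
top square_filter_center [([0.5859, -0.2937, 0.0358], 0.58)]
top reel_center [([0.432, 0.3089, 0.0241], 0.63)]
top driver_grip [([0.3983, 0.035, 0.0106], 0.73), ([0.5551, 0.0461, 0.0963], 0.44)]
side dial_mark [([0.5636, -0.1302, 0.0634], 0.95)]
side timer_edge [([0.5859, -0.1021, 0.1132], 0.58)]
side cartridge_center [([0.3307, -0.2792, 0.0329], 0.8), ([0.3941, -0.2067, 0.0369], 0.69), ([0.5533, 0.0448, 0.0983], 0.67)]
side square_filter_center [([0.5892, -0.2929, 0.0336], 0.87)]
side reel_center [([0.4282, 0.3096, 0.0214], 0.9)]
side driver_grip [([0.4014, 0.0368, 0.0142], 0.82), ([0.5529, 0.0491, 0.1206], 0.62)]
a.png
b.png
c.png
c_side.png
c_top.png
d.png
e.png
f.png
g193.png
o1.png
side.png
top.png
```

View pics/g193.png

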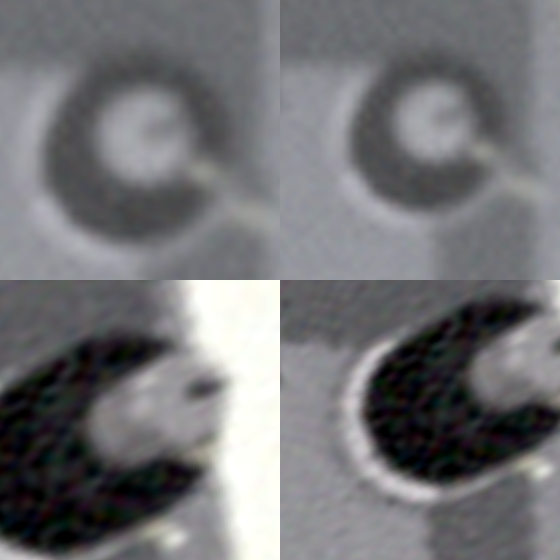

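The top panes show the pointer at about (205,172) nearly in line with the mark at (253,213), and the knob line unchanged. I'll measure the residual numerically from the white pixels.

Run:
```python
from h import *
from scipy.optimize import least_squares
acc={}
for n in ['top']*4+['side']*2:
    acc.setdefault(n,[]).append(cap(n))
for n,L in acc.items():
    c=dict(L[0]); c['image']=np.mean([l['image'].astype(np.float32) for l in L],0).astype(np.float32)
    cx,cy=(.5803,-.0922) if n=='top' else (.577,-.0898)
    def O(z,h=.05,N=401): return ortho(c,cx,cy,z,h,N).mean(-1)
    a=np.linspace(-.05,.05,401); Y,X=np.meshgrid(-a,-a)
    G=O(.0935)
    # ring outer edge at its top: max radial gradient
    if n=='top':
        E=[]
        for t in np.radians(np.arange(0,360,4)):
            r=np.arange(.022,.032,.0002); u=(200-np.sin(t)*r/.00025); v=(200-np.cos(t)*r/.00025)
            s=cv2.remap(G,u.astype(np.float32)[None],v.astype(np.float32)[None],1)[0]; g=np.gradient(cv2.GaussianBlur(s[None],(1,9),0)[0] if 0 else np.convolve(s,np.ones(7)/7,'same'))[5:-5]
            E.append((r[5:-5][g.argmax()]*np.cos(t),r[5:-5][g.argmax()]*np.sin(t),g.max()))
        E=np.array(E); s=least_squares(lambda v:np.hypot(E[:,0]-v[0],E[:,1]-v[1])-.027,[0,0],loss='soft_l1',f_scale=.0005); ctr=s.x; print(n,'ctr mm',(ctr*1e3).round(2))
    else: ctr=np.zeros(2)
    for z,r0,r1,lab in((.0965,.017,.028,'pointer'),(.0605,.033,.049,'mark')):
        G=O(z); dx=X-ctr[0];dy=Y-ctr[1]; r=np.hypot(dx,dy); t=np.degrees(np.arctan2(-dy,dx))
        m=(r>r0)&(r<r1)&(t>85)&(t<135); T=np.arange(85,136,1.); 
        prof=np.array([G[m&(abs(t-k)<1)].mean() for k in T]); print(n,lab,T[prof.argmax()],prof.round(0)[::3])
        w=np.clip(G-np.percentile(G[m],85),0,None)*m; print('  centroid ang',np.degrees(np.arctan2(-(w*dy).sum(),(w*dx).sum())).round(1),'r',np.hypot((w*dy).sum(),(w*dx).sum())/w.sum())
```

```text
top ctr mm [-2.35  0.08]
top pointer 111.0 [54. 55. 57. 60. 63. 69. 74. 80. 83. 84. 82. 79. 75. 71. 66. 62. 60.]
  centroid ang 111.4 r 0.020108315807844005
top mark 112.0 [ 85.  85.  85.  85.  86.  86.  89.  93. 100. 103.  98.  89.  81.  77.
  74.  74.  73.]
  centroid ang 111.5 r 0.04459880639151453
side pointer 92.0 [121. 124. 124. 124. 123. 121. 118. 116. 117. 118. 117. 116. 108.  96.
  81.  67.  56.]
  centroid ang 100.5 r 0.02688054840914105
side mark 112.0 [19. 10. 14. 16. 20. 33. 45. 63. 86. 98. 91. 76. 67. 66. 65. 63. 61.]
  centroid ang 111.4 r 0.04544090089519464
```

Run:
```python
from h import *
Ts=[cap('top') for _ in range(4)]; c=dict(Ts[0]); c['image']=np.mean([l['image'].astype(np.float32) for l in Ts],0).astype(np.float32)
cx,cy=.5800,-.0920
a=np.linspace(-.05,.05,401)
A=np.hstack([ortho(c,cx,cy,z,.05,401) for z in(.0965,.0605)])
B=A.copy()
for k in(0,1):
    for r in (27,32,41): cv2.circle(B,(200+401*k,200),int(r*4),(0,255,255) if (k==0)==(r==27) else (90,90,0),1)
cv2.imwrite('pics/h.png',np.clip(np.vstack([A*1.6])*1.2,0,255).astype(np.uint8)); 
G=A.mean(-1)
def at(k,ang,r): # cw from +x
    t=np.radians(ang); return cv2.remap(G,np.float32(401*k+200+np.sin(t)*r*4)[None],np.float32(200-np.cos(t)*r*4)[None],1)[0]
print('mark: per radius best angle')
for r in range(33,50,1):
    an=np.arange(95,132,.5); s=at(1,an,np.full(an.shape,r)); s0=s-np.interp(an,[an[0],an[-1]],[s[0],s[-1]]); i=s0.argmax(); print(r,an[i],round(float(s0[i]),1),end=' | ')
print('\npointer')
for r in range(14,30,1):
    an=np.arange(85,140,.5); s=at(0,an,np.full(an.shape,r)); s0=s-np.interp(an,[an[0],an[-1]],[s[0],s[-1]]); i=s0.argmax(); print(r,an[i],round(float(s0[i]),1),end=' | ')
```

```text
mark: per radius best angle
33 114.5 14.2 | 34 114.0 16.4 | 35 114.5 19.0 | 36 114.5 20.7 | 37 114.0 21.7 | 38 114.0 22.7 | 39 114.0 23.4 | 40 114.0 24.0 | 41 114.0 25.1 | 42 114.0 26.2 | 43 114.5 26.8 | 44 114.5 27.2 | 45 114.5 28.2 | 46 114.5 28.2 | 47 114.5 26.9 | 48 115.0 24.6 | 49 115.0 21.6 | 
pointer
14 112.0 12.2 | 15 115.5 16.5 | 16 115.5 21.2 | 17 115.5 27.9 | 18 115.5 34.0 | 19 116.0 38.1 | 20 116.0 40.1 | 21 116.0 40.0 | 22 116.0 39.3 | 23 115.5 37.8 | 24 116.0 34.2 | 25 116.5 28.4 | 26 116.5 22.2 | 27 116.5 16.3 | 28 116.0 10.7 | 29 121.5 7.2 |
```

View pics/h.png

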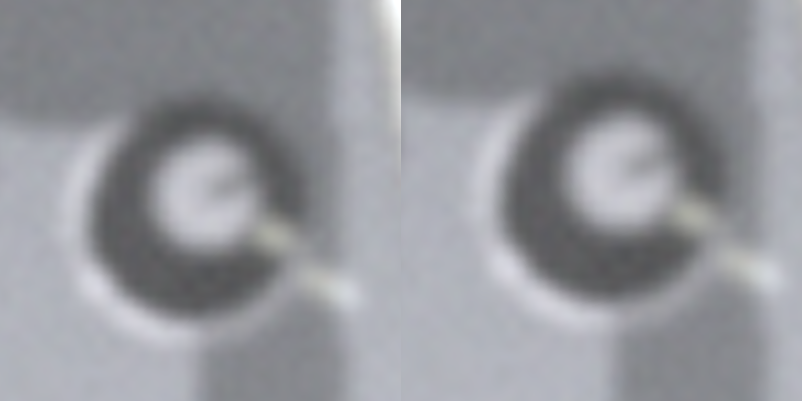

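The picture shows the pointer, (265,232) in the left pane, in line with the mark at (335,285), within about 2° (the measurement's own uncertainty). The knob line is unchanged and the robot is clear.

```bash
python3 -c "
from h import *
print(order.finish_job())"
```

```text
the job is handed in; nothing more can be done
None
```

I handed the job in: the cartridge was set on the port about 44° off the slots, turned under light pressure until its keys dropped in, and released with its flange fully home; the outer ring's pointer is in line with the white mark to within about 2°, with no visible change to the inner knob (no verdict came back).

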